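# Cull the warped board on the surface plate

## Robot

A 6-joint arm with a two-finger parallel gripper is mounted at the origin on a cart in front of the work surface, level with it; the furniture and walls round the work are solid. World frame = base frame: x ahead of the robot, y to its left, z up, the work surface at z = 0. Lengths are in mm, angles in degrees, forces in N, time in s.
With the tool pointing down it reaches from about 350 to 850 mm from the base axis. Payload 8.1 kg.
Tool frame: the origin (TCP) lies between the finger pads; the fingertips stand 14 mm ahead of it and the grasp point (between the pads) lies 5 mm behind it; z points along the fingers, x is the direction in which the jaws open and shut, and the axes are right-handed (so a half turn about z gives the same grasp; the last joint's range is limited). The gripper opens to 85 mm and grips with 20 to 120 N. Pads are 22 mm wide; open, the fingers measure 114 mm over their backs; the gripper's body (76 mm by 85 mm) begins 54 mm behind the grasp point. The pads swing forward as they close: fully open they stand 13 mm farther back than shut.
Start: joints at [70.737, 7.471, 85.268, -0, 87.261, -4.893], TCP at [148.885, 581.239, 245.292] pointing down, gripper open.
Joint ranges: [-169.43, 169.43], [-51.17, 129.36], [1.28, 143.12], [-76.62, 256.62], [0, 156.53], [-152.29, 152.29]. Speed limits (degrees/s): [136.94, 136.94, 159.86, 180, 180, 180].

## Interface

Orientations are given as [roll, pitch, yaw] about the fixed x, y, z axes, in that order (R = Rz(yaw) Ry(pitch) Rx(roll)).
In Python, from bench import r, vision, job gives the robot as it stands.
- The arm moves only by the tool send_rows, never from a script. Its arguments are lists of equal length, an entry for each row: "dp": the shift along the world's x, y, z in mm, a list of three; "rot": the turn, a rotation vector about the world's x, y, z in rad, a list of three. In form: {"dp": [[tx, ty, tz], ...], "rot": [[wx, wy, wz], ...]}. A call has 1 to 5 rows; each row is the pose to reach, as a shift and turn from the pose commanded when the call began; what a row does not reach only later rows make up. A row lasts 1/8 s, in which the tool goes at most 62.5 mm and 10.7 degrees, less where a joint would pass 70% of its speed; a pose out of reach is approached as far as the arm can. A call with a gripper value outside its range is refused whole. "jaw" is the finger opening in mm, from 0 to 85.4, set as the call begins (left out, the last holds). The fingers move at their own pace and stop on an object; "force" is the grip in N (left out, the last holds). Time passes only in rows, so rows that repeat a pose let the fingers close. It gives the time, the measured TCP pose, the force and the opening at its end, in the units of the state.
- r.sense(): the state, without advancing time (a new reading comes with each control period).
- vision.snapshot(name): name is "scene" or "top"; returns a dict with "pixels" (480x640x3 uint8, red, green, blue), "depth" (480x640 float32, mm along the optical axis (not along the pixel's ray), 0 where there is no reading), "intrinsics" (3x3 intrinsics, pixels), "k1" (the pictures are not rectified: a ray, as slopes to the right and down, at radius r is drawn at 1 + k1 r^2 times it, then the intrinsics apply), "world_from_camera" (4x4, takes a point from camera to world coordinates). Camera axes: x right, y down, z forward; pixel columns grow to the right and rows downward; lengths in mm; the calibration is good to about 2 mm. A picture is of the moment at which its call begins.
- job.hand_in(): hands the job in, once; it reports no verdict.
The state is a dict: "time": time; "joint_pos": joint angles; "qd": joint speeds; "joint_efforts": joint torques, N m; "tool_pos": TCP position; "tcp_rot": TCP orientation; "ft_force": force on the tool from outside, world axes, zero at the start; "wrist_torque": the same for the moment, N m; "finger_gap": finger opening in mm.
Only numpy, scipy, OpenCV 4.12 (cv2) and the standard library are available. Lean on these libraries where they do the work, as an engineer would, in place of code of your own. Each camera call takes 0.05 s, during which the arm holds its last target.

## Task

Lay the circuit board that waits on the blue rest block on the free end of the dark granite plate, beside the other two, and let go of it. Then press down on the free corners of the boards (those away from the black terminal block) until you find the one that rocks: that one is warped, so set it flat in the red reject tray and leave the two flat boards lying fully on the granite. Set boards down, do not drop them.

Things in the scene. Friction and masses are not known exactly. Their poses are not given: they have to be found in the camera images.
- plate: Dark granite surface plate, fixed, 130 (x) x 280 (y) x 25 mm high; origin at the centre of its underside; its flat top is 25 mm above the bench. It has room for three boards side by side along its y, about 85 mm apart (y = -85, 0, +85 mm on its centre line); at the start the place at its +y end is free.
- rest: Blue rest block, fixed, 82 (x) x 75 (y) x 25 mm high, on which one board waits; origin at the centre of its underside.
- tray: Shallow red reject tray, open at the top, fixed; outside 160 (x) x 130 (y) x 20 mm high, walls and floor 4 mm thick; origin at the centre of its underside.
- board_1: One of three look-alike green boards, 60 (x) x 44 (y) x 4 mm, 80 g, loose, with a black terminal block on its -x end. Origin at the centre of its underside, z up out of the side with the block. A warped board is twisted and stands on three corners, the one in the air (about 4 mm up) being one of the two at its +x end; a flat one does not move when pressed.
- board_1_block (a point): Centre of board_1's terminal block, the place to grasp: 12 (along the board's x) x 28 (y) x 18 mm high, rising from the board's upper face; this point lies 13 mm above the board's underside and 19 mm from the board's centre towards -x. Axes as the board's.
- board_1_left (a point): Point on the upper face of board_1 at its +x, +y corner, 3 mm in from both edges, 27 mm ahead of the board's centre and 19 mm to its +y side: a place to press. On a warped board one of these two corners is in the air: a push of about 0.3 N tips it down by about 4 mm (press with 1 to 5 N for a moment to be sure), and it tips back when let go. Axes as the board's.
- board_1_right (a point): Point on the upper face of board_1 at its +x, -y corner, 3 mm in from both edges, 27 mm ahead of the board's centre and 19 mm to its -y side: a place to press. On a warped board one of these two corners is in the air: a push of about 0.3 N tips it down by about 4 mm (press with 1 to 5 N for a moment to be sure), and it tips back when let go. Axes as the board's.
- board_2: One of three look-alike green boards, 60 (x) x 44 (y) x 4 mm, 80 g, loose, with a black terminal block on its -x end. Origin at the centre of its underside, z up out of the side with the block. A warped board is twisted and stands on three corners, the one in the air (about 4 mm up) being one of the two at its +x end; a flat one does not move when pressed.
- board_2_block (a point): Centre of board_2's terminal block, the place to grasp: 12 (along the board's x) x 28 (y) x 18 mm high, rising from the board's upper face; this point lies 13 mm above the board's underside and 19 mm from the board's centre towards -x. Axes as the board's.
- board_2_left (a point): Point on the upper face of board_2 at its +x, +y corner, 3 mm in from both edges, 27 mm ahead of the board's centre and 19 mm to its +y side: a place to press. On a warped board one of these two corners is in the air: a push of about 0.3 N tips it down by about 4 mm (press with 1 to 5 N for a moment to be sure), and it tips back when let go. Axes as the board's.
- board_2_right (a point): Point on the upper face of board_2 at its +x, -y corner, 3 mm in from both edges, 27 mm ahead of the board's centre and 19 mm to its -y side: a place to press. On a warped board one of these two corners is in the air: a push of about 0.3 N tips it down by about 4 mm (press with 1 to 5 N for a moment to be sure), and it tips back when let go. Axes as the board's.
- board_3: One of three look-alike green boards, 60 (x) x 44 (y) x 4 mm, 80 g, loose, with a black terminal block on its -x end. Origin at the centre of its underside, z up out of the side with the block. A warped board is twisted and stands on three corners, the one in the air (about 4 mm up) being one of the two at its +x end; a flat one does not move when pressed.
- board_3_block (a point): Centre of board_3's terminal block, the place to grasp: 12 (along the board's x) x 28 (y) x 18 mm high, rising from the board's upper face; this point lies 13 mm above the board's underside and 19 mm from the board's centre towards -x. Axes as the board's.
- board_3_left (a point): Point on the upper face of board_3 at its +x, +y corner, 3 mm in from both edges, 27 mm ahead of the board's centre and 19 mm to its +y side: a place to press. On a warped board one of these two corners is in the air: a push of about 0.3 N tips it down by about 4 mm (press with 1 to 5 N for a moment to be sure), and it tips back when let go. Axes as the board's.
- board_3_right (a point): Point on the upper face of board_3 at its +x, -y corner, 3 mm in from both edges, 27 mm ahead of the board's centre and 19 mm to its -y side: a place to press. On a warped board one of these two corners is in the air: a push of about 0.3 N tips it down by about 4 mm (press with 1 to 5 N for a moment to be sure), and it tips back when let go. Axes as the board's.

How it is judged:
By the outcome, as a careful person would: the job done as asked, in the order asked, and still so for the second after the job is handed in, with the robot touching nothing.
It also fails if it takes over 61 s, if anything falls off the work surface, if the arm or the gripper's body presses on something with over 40 N, if the wrist force passes 120 N, or if a joint passes its speed limit or range.

## Working session

There is one attempt and no reset: what is moved stays moved. The work goes in short steps, Python scripts to look and compute and a tool call to move; the robot and the scene stay as the last step left them, time stands still between calls to the robot, and variables do not carry over. Pictures are saved under pics/ and viewed, and the job is handed in when it is done.

Besides the shell and the picture viewer there is one more tool, called after "Emit:" as a command line: name --argument value ..., lists and objects as JSON in quotes. send_rows: Moves the arm, as the interface text tells. Its arguments: {"type":"object","properties":{"dp":{"type":"array"},"rot":{"type":"array"},"jaw":{"type":"number"},"force":{"type":"number"}},"required":["dp","rot"]}

```bash
ls; mkdir -p pics; cat > h.py <<'E'
import numpy as np, cv2
from bench import r, vision, job
def snap(n,f):
    s=vision.snapshot(n); cv2.imwrite(f'pics/{f}.png',cv2.cvtColor(s['pixels'],cv2.COLOR_RGB2BGR))
    np.savez(f'pics/{f}.npz',**{k:np.asarray(v) for k,v in s.items()}); return s
def load(f): return dict(np.load(f'pics/{f}.npz'))
def ray(s,uv):
    uv=np.asarray(uv,float).reshape(-1,1,2); K=np.asarray(s['intrinsics'],float); k1=float(s['k1'])
    n=cv2.undistortPoints(uv,K,np.array([k1,0,0,0,0.]))[:,0]
    T=np.asarray(s['world_from_camera']); d=np.c_[n,np.ones(len(n))]@T[:3,:3].T
    return T[:3,3],d
def onplane(s,uv,z):
    o,d=ray(s,uv); return o+d*((z-o[2])/d[:,2])[:,None]
E
python3 - <<'E'
from h import *
st=r.sense(); print(st)
for n in ('scene','top'):
    s=snap(n,n+'0'); print(s['intrinsics'],s['k1'],np.round(s['world_from_camera'],3))
E
```

```text
pics
{'time': 0.0, 'joint_pos': array([ 7.07394593e+01,  7.51503709e+00,  8.53295279e+01, -1.35314430e-04,
        8.72625399e+01, -4.89382883e+00]), 'qd': array([ 0.02079484,  0.01852677, -0.05430402,  0.0827827 , -0.06009618,
        0.0175731 ]), 'joint_efforts': array([-1.84949422e-03, -5.69385910e+01, -5.00548232e+01, -4.96302473e-04,
        1.50071742e-02,  1.51762421e-06]), 'tool_pos': array([148.68743608, 580.73672741, 244.24277708]), 'tcp_rot': array([-1.79990998e+02,  1.06726064e-01,  7.56333031e+01]), 'ft_force': array([-0.12181555, -0.43808978,  0.51787818]), 'wrist_torque': array([-0.01770679, -0.02646753, -0.0188402 ]), 'finger_gap': 85.3478321440185}
[[568.25614531   0.         320.35201219]
 [  0.         568.25614531 238.70894836]
 [  0.           0.           1.        ]] -0.18199889333199115 [[ 9.070000e-01 -2.200000e-01  3.590000e-01  5.163300e+01]
 [-4.210000e-01 -4.970000e-01  7.590000e-01 -1.028254e+03]
 [ 1.100000e-02 -8.400000e-01 -5.430000e-01  7.797900e+02]
 [ 0.000000e+00  0.000000e+00  0.000000e+00  1.000000e+00]]
[[436.12192635   0.         314.1426905 ]
 [  0.         436.12192635 235.76846279]
 [  0.           0.           1.        ]] -0.06987872516428399 [[-5.00000e-03 -9.90000e-01  1.41000e-01  4.16196e+02]
 [-1.00000e+00  4.00000e-03 -8.00000e-03 -2.62460e+01]
 [ 8.00000e-03 -1.41000e-01 -9.90000e-01  9.39443e+02]
 [ 0.00000e+00  0.00000e+00  0.00000e+00  1.00000e+00]]
```

View pics/scene0.png

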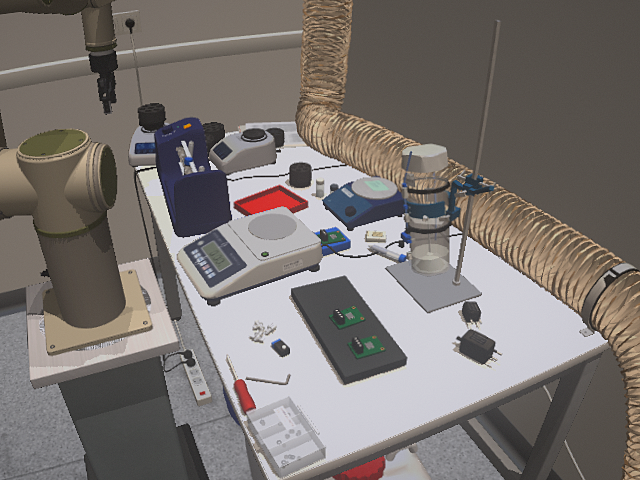

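View pics/top0.png

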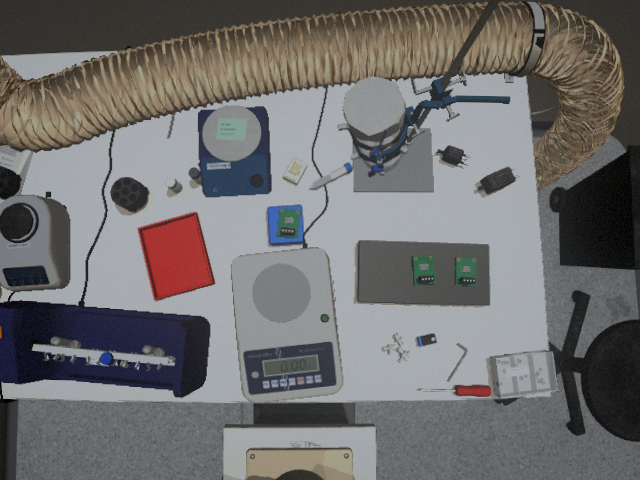

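```bash
python3 - <<'E'
from h import *
s=load('top0'); im=s['pixels']; hsv=cv2.cvtColor(im,cv2.COLOR_RGB2HSV); D=s['depth']
# height map
v,u=np.mgrid[0:480,0:640]; uv=np.c_[u.ravel(),v.ravel()]
o,d=ray(s,uv); n=d@s['world_from_camera'][:3,2]
P=(o+d*(D.ravel()/n)[:,None]).reshape(480,640,3); np.save('pics/P0.npy',P)
Z=P[:,:,2]
def comp(m,name,amin,z):
    k,l,st,c=cv2.connectedComponentsWithStats(m.astype(np.uint8),connectivity=8)
    for i in range(1,k):
        if st[i,4]<amin: continue
        mm=(l==i).astype(np.uint8); cs,_=cv2.findContours(mm,cv2.RETR_EXTERNAL,cv2.CHAIN_APPROX_NONE)
        cn=max(cs,key=cv2.contourArea)[:,0]
        W=onplane(s,cn,z)[:,:2]
        R=cv2.minAreaRect(W.astype(np.float32)); print(name,st[i],'rect',np.round(R[0],1),np.round(R[1],1),round(R[2],1),'z',np.round(np.median(Z[l==i]),1))
H,S,V=[hsv[:,:,i].astype(int) for i in range(3)]
reg=np.zeros((480,640),bool); reg[190:320,130:500]=1
comp(reg&((H<8)|(H>172))&(S>150)&(V>100),'red',200,20)
comp(reg&(H>50)&(H<85)&(S>90)&(V>60),'green',100,29)
comp(reg&(H>100)&(H<125)&(S>150)&(V>90),'blue',100,25)
comp(reg&(S<70)&(V<110)&(Z<40)&(Z>15),'dark',1000,25)
# heights
for a,b,c,d_ in [(235,345,250,400),(200,270,105,195),(345,410,75,175),(0,210,300,395),(355,435,130,190),(270,303,205,245),(110,150,175,215),(410,440,250,290),(450,480,250,290)]:
    q=P[c:d_,a:b].reshape(-1,3); q=q[q[:,2]>3]; print((a,b,c,d_),'z99',np.round(np.percentile(q[:,2],99),0),'x',np.round(np.percentile(q[:,0],[1,99])),'y',np.round(np.percentile(q[:,1],[1,99])))
big=[cv2.resize(im[a:b,c:d],None,fx=6,fy=6,interpolation=cv2.INTER_CUBIC) for a,b,c,d in [(235,310,400,490),(200,250,260,310)]]
for i,b in enumerate(big): cv2.imwrite(f'pics/z{i}.png',b[:,:,::-1])
s2=load('scene0'); im=s2['pixels']; cv2.imwrite('pics/z2.png',cv2.resize(im[220:380,280:420],None,fx=4,fy=3.7)[:,:,::-1])
E
```

```text
red [ 138  213   75   87 4184] rect [506.4 263. ] [158.2 128.1] 15.9 z 4.6
green [278 210  22  28 326] rect [572.9  20.8] [41.9 58.4] 84.9 z 29.5
green [413 255  22  30 361] rect [ 473.2 -263. ] [59.4 43.8] 3.0 z 30.4
green [456 257  20  29 330] rect [ 468.6 -352.7] [41.  59.3] 87.2 z 29.1
blue [268 206  35  38 585] rect [571.3  27.7] [78.2 71.2] 3.5 z 25.3
dark [ 358  241  132   65 6799] rect [ 466.6 -264.7] [278.7 130.9] 88.0 z 25.2
(235, 345, 250, 400) z99 94.0 x [218. 506.] y [-82. 120.]
(200, 270, 105, 195) z99 79.0 x [637. 819.] y [ 62. 206.]
(345, 410, 75, 175) z99 307.0 x [661. 885.] y [-244.  -83.]
(0, 210, 300, 395) z99 176.0 x [238. 406.] y [187. 552.]
(355, 435, 130, 190) z99 296.0 x [651. 780.] y [-297. -104.]
(270, 303, 205, 245) z99 50.0 x [530. 613.] y [-8. 60.]
(110, 150, 175, 215) z99 60.0 x [602. 673.] y [330. 394.]
(410, 440, 250, 290) z99 50.0 x [432. 515.] y [-298. -235.]
(450, 480, 250, 290) z99 50.0 x [431. 514.] y [-384. -319.]
```

```bash
python3 -c "
import cv2,numpy as np
a=cv2.imread('pics/z0.png');b=cv2.imread('pics/z1.png');c=np.zeros((450,800,3),np.uint8);c[:450,:540]=a;c[:300,500:800]=b;cv2.imwrite('pics/z3.png',c)"
```

```text
(no output)
```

View pics/z3.png

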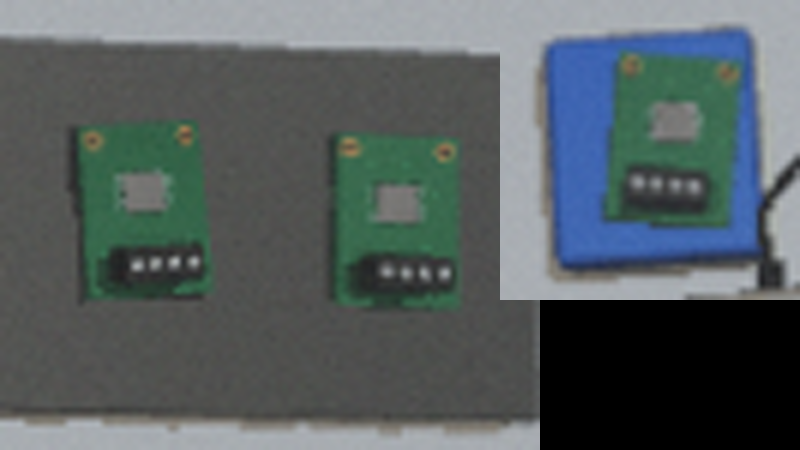

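View pics/z2.png

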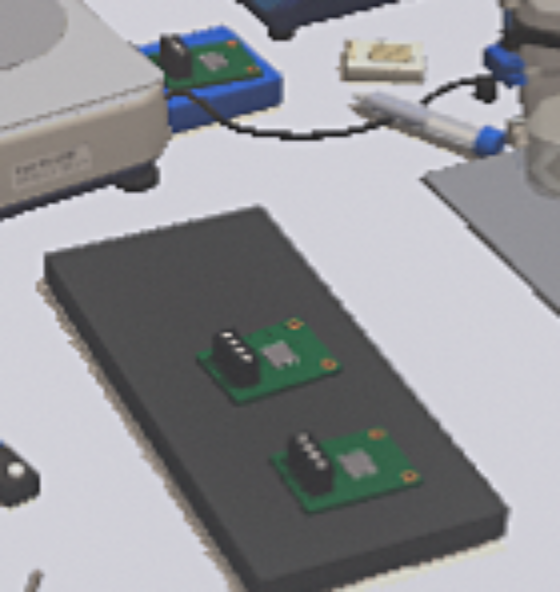

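```bash
python3 - <<'E'
from h import *
s=load('top0'); P=np.load('pics/P0.npy'); im=s['pixels']; hsv=cv2.cvtColor(im,cv2.COLOR_RGB2HSV)
g=(hsv[:,:,0]>50)&(hsv[:,:,0]<85)&(hsv[:,:,1]>90)
print('max z caddy',np.nanmax(P[300:395,0:210,2]), 'balance',np.percentile(P[250:400,235:345,2],99.9))
for n,(a,b,c,d) in dict(A=(275,303,205,245),B=(410,438,252,290),C=(453,480,252,290)).items():
    q=P[c:d,a:b]; m=g[c:d,a:b]
    t=q[q[:,:,2]>38]; print(n,'block pts',len(t),np.round(t.mean(0),1), np.round(np.percentile(t,[2,98],axis=0),1).tolist())
    R=cv2.minAreaRect(t[:,:2].astype(np.float32)); print(np.round(R[0],1),np.round(R[1],1),R[2])
    f=q[m&(q[:,:,2]<37)]; A=np.c_[f[:,:2]-f[:,:2].mean(0),np.ones(len(f))]; co,res,_,_=np.linalg.lstsq(A,f[:,2],rcond=None)
    print('plane',np.round(co,3),np.std(f[:,2]-A@co))
    # green corners
    cs,_=cv2.findContours(np.pad(m,0).astype(np.uint8),cv2.RETR_EXTERNAL,cv2.CHAIN_APPROX_NONE)
# blocks by dark mask on plane z=47
dk=(hsv[:,:,2]<60)&(hsv[:,:,1]<140)
E
```

```text
max z caddy 939.4425842027723 balance 939.4425842027723
A block pts 93 [544.1  18.  114.1] [[416.2, -26.2, 40.5], [561.3, 34.9, 939.4]]
[488.3   5.4] [154.9  28. ] 13.437947273254395
plane [ 6.0000e-03 -8.0000e-03  2.9322e+01] 1.7083763177466809
B block pts 89 [ 452.9 -260.2   57.2] [[448.1, -277.5, 40.2], [458.5, -249.6, 50.6]]
[ 439.1 -151.7] [ 13.5 254.7] 7.305418491363525
plane [ 0.043  0.049 30.468] 1.7983115487998846
C block pts 97 [ 446.3 -326.8  111. ] [[416.2, -365.4, 39.5], [454.1, -26.2, 939.4]]
[ 437.  -195.8] [ 14.7 341.3] 4.544119358062744
plane [-2.0000e-03  1.0000e-03  2.9135e+01] 1.58319819983035
```

```bash
python3 - <<'E'
from h import *
P=np.load('pics/P0.npy')
q=P[295:400,0:215].reshape(-1,3);q=q[(q[:,2]<900)];print('caddy max',q[:,2].max()); q=P[250:400,235:345].reshape(-1,3);q=q[q[:,2]<900];print(np.percentile(q[:,2],[50,99.9]))
for n,(a,b,c,d) in dict(A=(275,303,205,245),B=(410,438,252,290),C=(453,480,252,290)).items():
    q=P[c:d,a:b]; t=q[(q[:,:,2]>43)&(q[:,:,2]<60)]
    R=cv2.minAreaRect(t[:,:2].astype(np.float32)); print(n,len(t),np.round(t.mean(0),1),np.round(np.median(t[:,2]),1),np.round(R[0],1),np.round(R[1],1),R[2])
q=P[213:300,138:213].reshape(-1,3);print('tray',[ (np.round(q[(q[:,2]>a)&(q[:,2]<b)].mean(0),1)) for a,b in ((2,8),(16,24))])
E
```

```text
caddy max 179.137557809888
[72.27702483 94.85944889]
A 80 [554.9  21.3  47.4] 47.6 [554.7  21.4] [27.8 12. ] 84.1585693359375
B 83 [ 453.4 -263.6   47.6] 47.2 [ 453.3 -264.4] [27.9 10.4] 89.50045013427734
C 83 [ 448.6 -351.2   47.2] 47.3 [ 448.6 -351.6] [29.3 12. ] 84.72537231445312
tray [array([507.3, 266. ,   4.5]), array([506. , 264.1,  19.9])]
```

Emit:
send_rows --dp '[[30,-48,5],[65,-97,5],[100,-145,5],[135,-194,5],[170,-243,5]]' --rot '[[0,0,-0.17],[0,0,-0.34],[0,0,-0.51],[0,0,-0.68],[0,0,-0.85]]' --jaw 40 --force 40

```text
time: 0.72
tool_pos: [319.5, 336.5, 250.0]
tcp_rot: [180.0, 0.0, 26.6]
ft_force: [1.3, 0.3, 0.4]
finger_gap: 39.7
```

Emit:
send_rows --dp '[[35,-48,0],[70,-96,0],[105,-144,0],[140,-192,0],[176,-240,-10]]' --rot '[[0,0,-0.12],[0,0,-0.24],[0,0,-0.36],[0,0,-0.48],[0,0,-0.557]]'

```text
time: 1.35
tool_pos: [496.1, 96.5, 240.9]
tcp_rot: [-180.0, -0.1, -5.2]
ft_force: [0.3, 1.0, 0.3]
finger_gap: 40.2
```

Emit:
send_rows --dp '[[30,-40,-20],[59.5,-76,-60],[59.5,-76,-100],[59.5,-76,-130],[59.5,-76,-130]]' --rot '[[0,0,0],[0,0,0],[0,0,0],[0,0,0],[0,0,0]]'

```text
time: 1.98
tool_pos: [551.6, 22.2, 106.8]
tcp_rot: [180.0, 0.4, -5.0]
ft_force: [-0.5, 0.0, 0.5]
finger_gap: 39.9
```

```bash
python3 - <<'E'
from h import *
s=r.sense(); print(s['tool_pos'],s['tcp_rot'],s['ft_force'],s['joint_pos'])
snap('top','t1');a=snap('scene','s1');
im=a['pixels']; cv2.imwrite('pics/v1.png',cv2.resize(im[100:340,200:460],None,fx=3,fy=2.5)[:,:,::-1])
E
```

```text
[551.62379411  22.19540706 106.8392637 ] [179.98773147   0.40029223  -5.00743018] [-0.47245732  0.04934449  0.4600152 ] [-3.01826665e+00  6.79718566e+00  1.00907229e+02  1.71050036e-03
  7.26960622e+01  1.98860620e+00]
```

View pics/v1.png

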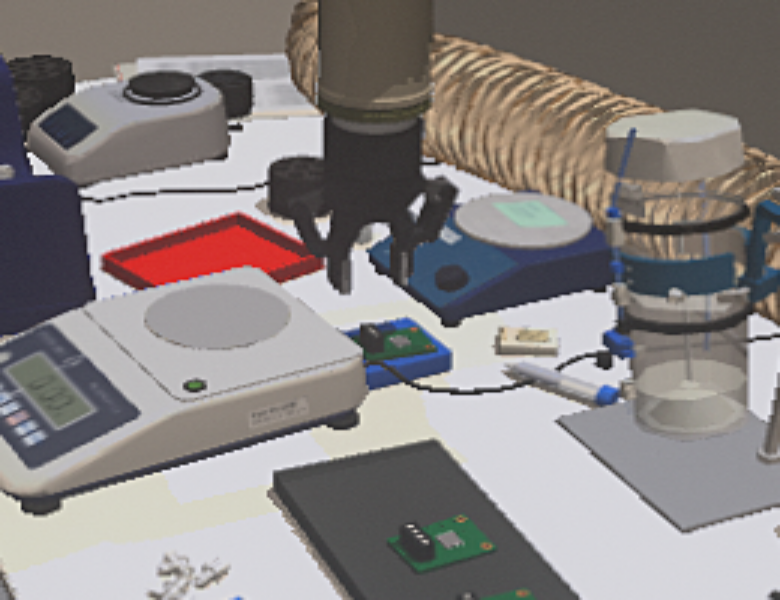

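Emit:
send_rows --dp '[[2.8,0,-20],[2.8,0,-40],[2.8,0,-55],[2.8,0,-55]]' --rot '[[0,0,0],[0,0,0],[0,0,0],[0,0,0]]'

```text
time: 2.58
tool_pos: [555.5, 22.4, 53.0]
tcp_rot: [180.0, 0.2, -5.0]
ft_force: [-0.3, -0.3, -0.1]
finger_gap: 39.8
```

```bash
python3 - <<'E'
from h import *
s=r.sense(); print(s['tool_pos'],s['tcp_rot'],s['ft_force'])
a=snap('scene','s2');
im=a['pixels']; cv2.imwrite('pics/v2.png',cv2.resize(im[170:270,280:390],None,fx=6,fy=6,interpolation=cv2.INTER_CUBIC)[:,:,::-1])
E
```

```text
[555.45087332  22.37111546  52.98266822] [179.99225676   0.22925171  -4.98068399] [-0.30021836 -0.31682997 -0.09381021]
```

View pics/v2.png

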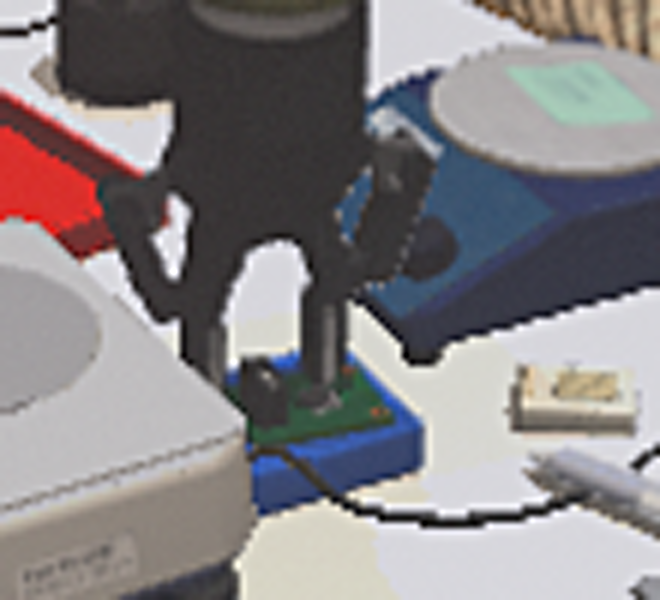

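Emit:
send_rows --dp '[[-0.5,-0.3,-4],[-0.5,-0.3,-6],[-0.5,-0.3,-6]]' --rot '[[0,0,0],[0,0,0],[0,0,0]]'

```text
time: 3.0
tool_pos: [556.8, 21.9, 49.4]
tcp_rot: [-180.0, -0.0, -5.0]
ft_force: [0.4, -1.0, 0.1]
finger_gap: 39.8
```

Emit:
send_rows --dp '[[0,0,0],[0,0,0],[0,0,0],[0,0,0],[0,0,0]]' --rot '[[0,0,0],[0,0,0],[0,0,0],[0,0,0],[0,0,0]]' --jaw 6 --force 35

```text
time: 3.62
tool_pos: [557.0, 21.9, 49.7]
tcp_rot: [-180.0, -0.0, -5.0]
ft_force: [-1.2, 0.0, 3.6]
finger_gap: 10.7
```

Emit:
send_rows --dp '[[0,0,3],[0,0,8],[0,0,15],[0,0,15]]' --rot '[[0,0,0],[0,0,0],[0,0,0],[0,0,0]]'

```text
time: 4.12
tool_pos: [557.3, 21.9, 65.3]
tcp_rot: [-180.0, -0.1, -5.0]
ft_force: [-0.4, 0.6, -0.8]
finger_gap: 11.0
```

```bash
python3 - <<'E'
from h import *
s=r.sense(); print(s['tool_pos'],s['tcp_rot'],s['ft_force'])
a=snap('scene','s3');
im=a['pixels']; cv2.imwrite('pics/v3.png',cv2.resize(im[170:270,280:390],None,fx=6,fy=6,interpolation=cv2.INTER_CUBIC)[:,:,::-1])
E
```

```text
[557.3498827   21.90621353  65.25547606] [-1.79996496e+02 -8.84270406e-02 -4.98422343e+00] [-0.36876161  0.62654442 -0.81291472]
```

View pics/v3.png

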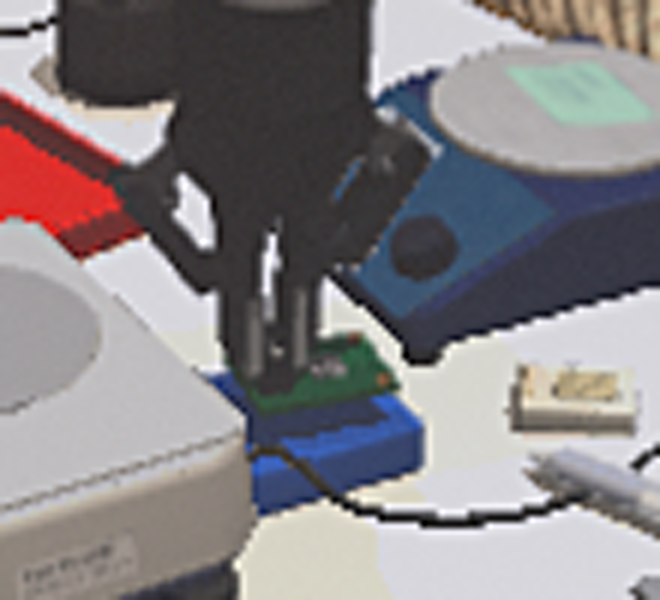

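Emit:
send_rows --dp '[[0,0,20],[0,0,50],[0,0,80],[-15,-35,85],[-35,-75,85]]' --rot '[[0,0,0],[0,0,0],[0,0,0],[0,0,0.02],[0,0,0.052]]'

```text
time: 4.8
tool_pos: [522.5, -53.6, 151.9]
tcp_rot: [180.0, -0.2, -1.9]
ft_force: [1.0, -0.7, -1.4]
finger_gap: 10.8
```

Emit:
send_rows --dp '[[-25,-45,0],[-50,-90,0],[-65,-115,0],[-71.1,-126,-20],[-71.1,-126,-40]]' --rot '[[0,0,0],[0,0,0],[0,0,0],[0,0,0],[0,0,0]]'

```text
time: 5.42
tool_pos: [450.8, -180.5, 110.6]
tcp_rot: [179.9, -0.1, -2.1]
ft_force: [-0.4, -0.1, -1.9]
finger_gap: 11.1
```

Emit:
send_rows --dp '[[0,0,-20],[0,0,-40],[0,0,-50],[0,0,-50],[0,0,-50]]' --rot '[[0,0,0],[0,0,0],[0,0,0],[0,0,0],[0,0,0]]'

```text
time: 6.05
tool_pos: [451.3, -179.4, 60.4]
tcp_rot: [180.0, -0.1, -2.0]
ft_force: [-0.5, -0.1, 0.2]
finger_gap: 11.1
```

```bash
python3 - <<'E'
from h import *
s=r.sense(); print(s['tool_pos'],s['tcp_rot'],s['ft_force'])
a=snap('scene','s4'); 
im=a['pixels']; cv2.imwrite('pics/v4.png',cv2.resize(im[200:380,270:430],None,fx=4,fy=3.3,interpolation=cv2.INTER_CUBIC)[:,:,::-1])
E
```

```text
[ 451.28128347 -179.38734331   60.43328797] [ 1.79962038e+02 -7.72738165e-02 -1.99965386e+00] [-0.48144125 -0.05194581  0.18924535]
```

View pics/v4.png

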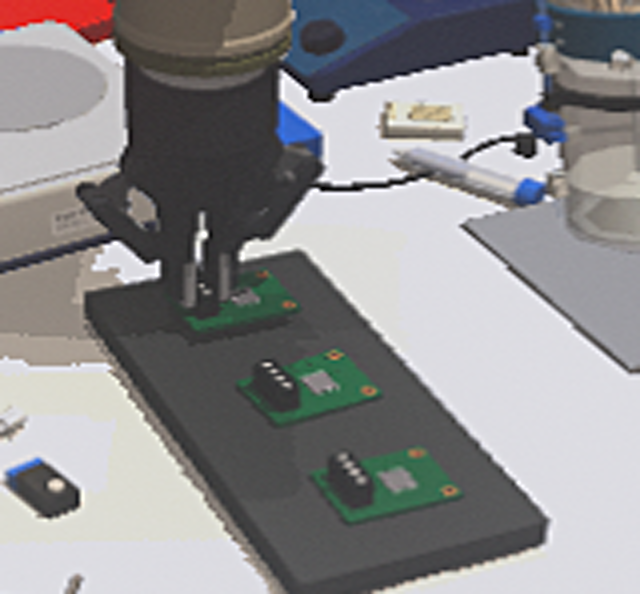

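Emit:
send_rows --dp '[[0,0,-5],[0,0,-8],[0,0,-9.5],[0,0,-10.5],[0,0,-10.5]]' --rot '[[0,0,0],[0,0,0],[0,0,0],[0,0,0],[0,0,0]]'

```text
time: 6.72
tool_pos: [450.4, -178.9, 49.6]
tcp_rot: [-180.0, 0.1, -2.0]
ft_force: [-6.4, 3.5, 11.6]
finger_gap: 10.7
```

Emit:
send_rows --dp '[[0,0,0.5],[0,0,0.5],[0,0,0.5],[0,0,0.5]]' --rot '[[0,0,0],[0,0,0],[0,0,0],[0,0,0]]' --jaw 30

```text
time: 7.22
tool_pos: [450.5, -179.0, 49.2]
tcp_rot: [-180.0, 0.0, -2.0]
ft_force: [-0.3, 0.7, -0.1]
finger_gap: 30.2
```

Emit:
send_rows --dp '[[0,0,5],[0,0,20],[0,0,50],[40,-20,60],[60,-40,60]]' --rot '[[0,0,0],[0,0,0],[0,0,0],[0,0,0],[0,0,0]]'

```text
time: 7.85
tool_pos: [513.5, -220.2, 112.8]
tcp_rot: [179.9, -0.3, -2.0]
ft_force: [0.0, 0.2, 0.1]
finger_gap: 30.0
```

```bash
cat >> h.py <<'E'
def Pmap(s):
    v,u=np.mgrid[0:480,0:640]; o,d=ray(s,np.c_[u.ravel(),v.ravel()]); n=d@s['world_from_camera'][:3,2]
    P=(o+d*(s['depth'].ravel()/n)[:,None]).reshape(480,640,3); P[s['depth']<=0]=np.nan; return P
def boards(s):
    P=Pmap(s); hsv=cv2.cvtColor(s['pixels'],cv2.COLOR_RGB2HSV)
    g=((hsv[:,:,0]>50)&(hsv[:,:,0]<85)&(hsv[:,:,1]>90)&(hsv[:,:,2]>50)).astype(np.uint8); g[:190]=0
    k,l,st,c=cv2.connectedComponentsWithStats(g,connectivity=8)
    for i in range(1,k):
        if st[i,4]<150: continue
        cn=max(cv2.findContours((l==i).astype(np.uint8),cv2.RETR_EXTERNAL,cv2.CHAIN_APPROX_NONE)[0],key=cv2.contourArea)[:,0]
        R=cv2.minAreaRect(onplane(s,cn,29)[:,:2].astype(np.float32))
        f=P[l==i]; f=f[(f[:,2]<37)]; A=np.c_[f[:,:2]-f[:,:2].mean(0),np.ones(len(f))]; co=np.linalg.lstsq(A,f[:,2],rcond=None)[0]
        x0,y0,w,h=st[i,:4]; q=P[y0-3:y0+h+3,x0-3:x0+w+3].reshape(-1,3); t=q[(q[:,2]>42)&(q[:,2]<60)]
        print('px',st[i],'rect',np.round(R[0],1),np.round(R[1],1),round(R[2],1),'slope/z',np.round(co,3),'block',len(t),np.round(t.mean(0),1))
E
python3 - <<'E'
from h import *
print(r.sense()['ft_force'],r.sense()['tool_pos'])
boards(snap('top','t5')); a=snap('scene','s5'); boards(load('top0'))
im=a['pixels']; cv2.imwrite('pics/v5.png',cv2.resize(im[200:380,270:430],None,fx=4,fy=3.3,interpolation=cv2.INTER_CUBIC)[:,:,::-1])
E
```

```text
[0.02754107 0.17617038 0.13969687] [ 513.46988924 -220.20461496  112.78199687]
px [456 258  20  28 328] rect [ 468.1 -352.7] [41.  58.4] 87.3 slope/z [5.0000e-03 1.5000e-02 2.9115e+01] block 87 [ 448.7 -351.1   46.9]
px [278 210  22  28 326] rect [572.9  20.8] [41.9 58.4] 84.9 slope/z [ 6.0000e-03 -8.0000e-03  2.9322e+01] block 81 [554.8  21.3  47.3]
px [413 255  22  30 361] rect [ 473.2 -263. ] [59.4 43.8] 3.0 slope/z [ 0.042  0.048 30.51 ] block 85 [ 453.3 -263.3   47.4]
px [456 257  20  29 330] rect [ 468.6 -352.7] [41.  59.3] 87.2 slope/z [-4.0000e-03 -1.0000e-03  2.9138e+01] block 83 [ 448.6 -351.2   47.2]
```

View pics/v5.png

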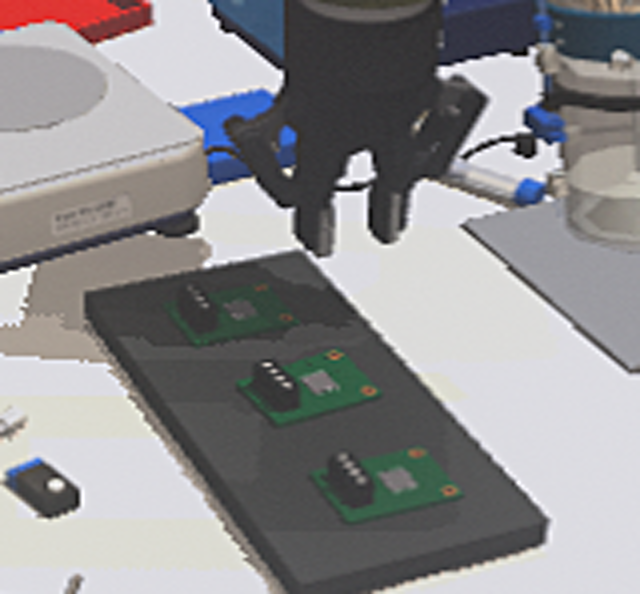

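View pics/t5.png

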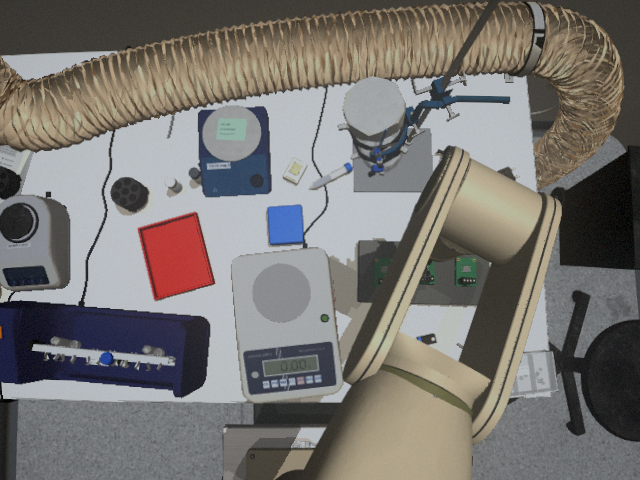

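Emit:
send_rows --dp '[[-11.6,-23,0],[-11.6,-23,-20],[-11.6,-23,-40],[-11.6,-23,-52],[-11.6,-23,-56]]' --rot '[[0,0,0],[0,0,0],[0,0,0],[0,0,0],[0,0,0]]' --jaw 0

```text
time: 8.57
tool_pos: [498.1, -240.9, 51.5]
tcp_rot: [-179.9, 0.1, -2.0]
ft_force: [0.6, -0.1, -0.4]
finger_gap: 0.1
```

Emit:
send_rows --dp '[[0,0,0],[0,0,0],[0,0,0]]' --rot '[[0,0,0],[0,0,0],[0,0,0]]'

```text
time: 8.95
tool_pos: [499.5, -242.3, 54.0]
tcp_rot: [180.0, -0.1, -2.0]
ft_force: [-0.6, 0.6, 0.9]
finger_gap: 0.1
```

```bash
cat >> h.py <<'E'
def view(f,box=(200,380,270,430)):
    s=r.sense(); print(s['time'],np.round(s['tool_pos'],2),np.round(s['ft_force'],2),s['finger_gap'])
    a=snap('scene','s'+f); a,b,c,d=[*box]; im=load('s'+f)['pixels']
    cv2.imwrite(f'pics/v{f}.png',cv2.resize(im[a:b,c:d],(720,int(720*(b-a)/(d-c)) if (b-a)<=.83*(d-c) else 600),interpolation=cv2.INTER_CUBIC)[:,:,::-1])
E
python3 -c "
from h import *
view('6',(270,370,320,430))"
```

```text
8.95 [ 499.51 -242.32   54.03] [-0.63  0.57  0.91] 0.1213221346789334
```

View pics/v6.png

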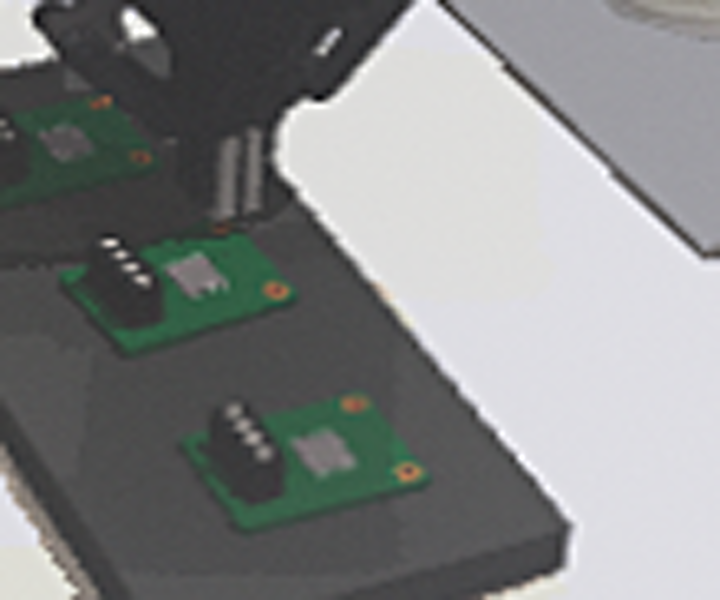

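Emit:
send_rows --dp '[[0,0,-2],[0,0,-3],[0,0,-4],[0,0,-4]]' --rot '[[0,0,0],[0,0,0],[0,0,0],[0,0,0]]'

```text
time: 9.5
tool_pos: [498.9, -242.0, 49.1]
tcp_rot: [-180.0, 0.0, -2.0]
ft_force: [-0.0, 0.3, 0.1]
finger_gap: -0.2
```

Emit:
send_rows --dp '[[0,0,-1],[0,0,-2],[0,0,-2]]' --rot '[[0,0,0],[0,0,0],[0,0,0]]'

```text
time: 9.88
tool_pos: [498.9, -242.0, 47.1]
tcp_rot: [-180.0, 0.0, -2.0]
ft_force: [-0.3, -0.0, -0.3]
finger_gap: 0.3
```

Emit:
send_rows --dp '[[0,0,-1],[0,0,-2],[0,0,-2]]' --rot '[[0,0,0],[0,0,0],[0,0,0]]'

```text
time: 10.25
tool_pos: [498.9, -242.0, 45.1]
tcp_rot: [-180.0, 0.0, -2.0]
ft_force: [-0.8, 0.1, -0.2]
finger_gap: -0.1
```

Emit:
send_rows --dp '[[0,0,-1],[0,0,-1.5],[0,0,-1.5]]' --rot '[[0,0,0],[0,0,0],[0,0,0]]'

```text
time: 10.62
tool_pos: [499.0, -242.1, 43.7]
tcp_rot: [-180.0, 0.0, -2.0]
ft_force: [0.3, -0.2, 0.1]
finger_gap: -0.2
```

Take a picture here (TCP 43.7, tips about 29.7) to see whether the board has tipped.

```bash
python3 -c "
from h import *
view('7',(270,370,320,430))"
```

```text
10.625 [ 498.96 -242.06   43.75] [ 0.34 -0.18  0.15] -0.16005063359918364
```

View pics/v7.png

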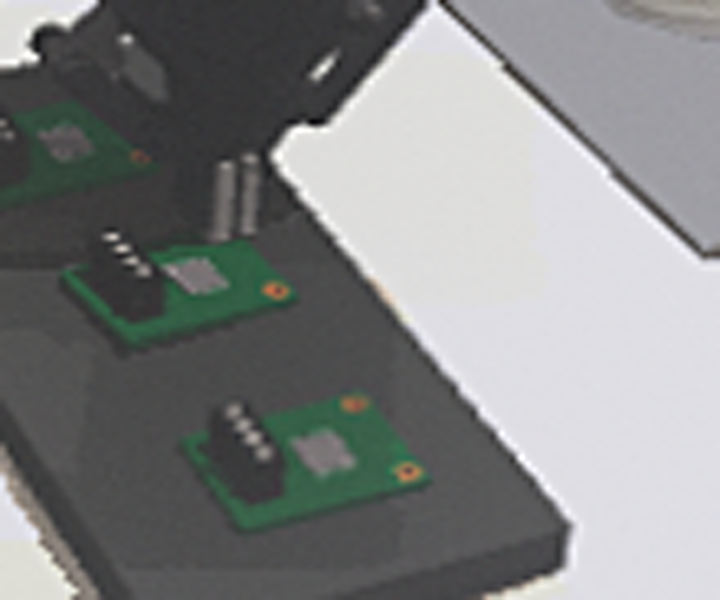

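Emit:
send_rows --dp '[[0,0,-0.5],[0,0,-1],[0,0,-1]]' --rot '[[0,0,0],[0,0,0],[0,0,0]]'

```text
time: 11.05
tool_pos: [499.1, -242.1, 43.2]
tcp_rot: [-180.0, -0.0, -2.0]
ft_force: [-2.3, 1.0, 4.9]
finger_gap: -0.2
```

Emit:
send_rows --dp '[[0,0,0.2],[0,0,0.2],[0,0,0.2]]' --rot '[[0,0,0],[0,0,0],[0,0,0]]'

```text
time: 11.42
tool_pos: [499.1, -242.1, 43.2]
tcp_rot: [180.0, -0.0, -2.0]
ft_force: [-2.0, 1.7, 6.2]
finger_gap: 0.1
```

```bash
python3 -c "
from h import *
view('8',(270,370,320,430))"
```

```text
11.425 [ 499.09 -242.07   43.22] [-2.03  1.71  6.22] 0.1166113461856169
```

Emit:
send_rows --dp '[[0,0,3],[0,0,8],[0,0,14],[0,0,14]]' --rot '[[0,0,0],[0,0,0],[0,0,0],[0,0,0]]'

```text
time: 11.98
tool_pos: [499.5, -242.4, 57.8]
tcp_rot: [180.0, -0.1, -2.0]
ft_force: [-0.2, 0.0, -0.6]
finger_gap: 0.2
```

```bash
python3 - <<'E'
from h import *
view('9',(270,370,320,430))
def g(f): return cv2.imread(f'pics/v{f}.png')[150:420,40:330]
a,b,c=g(6),g(8),g(9); cv2.imwrite('pics/cmp.png',cv2.resize(np.hstack([a,b,c]),(800,250)))
E
```

```text
11.975 [ 499.51 -242.41   57.83] [-0.2   0.01 -0.58] 0.1681962116213281
```

View pics/cmp.png

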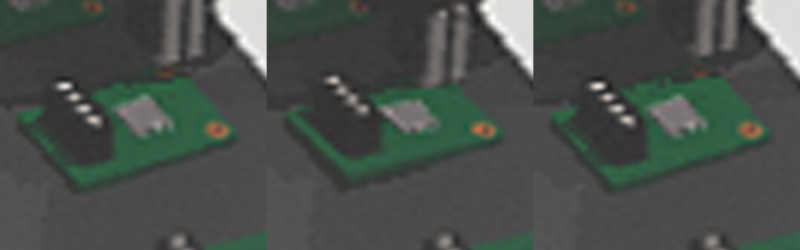

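Emit:
send_rows --dp '[[0,0,20],[-15,-8,40],[-35,-18,40],[-45.4,-21.9,30],[-45.4,-21.9,20]]' --rot '[[0,0,0],[0,0,0.03],[0.01,-0.01,0.06],[0.02,-0.025,0.087],[0.02,-0.025,0.087]]' --jaw 36

```text
time: 12.65
tool_pos: [453.5, -264.7, 78.0]
tcp_rot: [-178.9, -1.5, 2.9]
ft_force: [1.0, -0.4, -0.5]
finger_gap: 36.2
```

Emit:
send_rows --dp '[[0,0,-10],[0,0,-10],[0,0,-10],[0,0,-10]]' --rot '[[0,0,0],[0,0,0],[0,0,0],[0,0,0]]'

```text
time: 13.15
tool_pos: [454.0, -264.0, 67.4]
tcp_rot: [-178.9, -1.5, 3.0]
ft_force: [-0.1, -0.4, 0.7]
finger_gap: 36.0
```

```bash
python3 -c "
from h import *
view('10',(250,350,310,420))"
```

```text
13.15 [ 454.05 -263.98   67.36] [-0.05 -0.36  0.71] 35.98706126310645
```

View pics/v10.png

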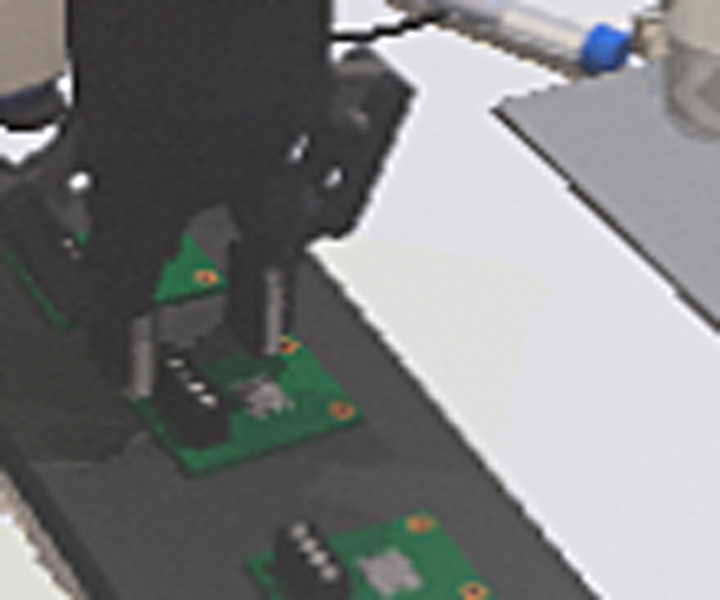

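Emit:
send_rows --dp '[[0,0,-6],[0,0,-12],[0,0,-17],[0,0,-19],[0,0,-19]]' --rot '[[0,0,0],[0,0,0],[0,0,0],[0,0,0],[0,0,0]]'

```text
time: 13.82
tool_pos: [453.4, -263.9, 47.7]
tcp_rot: [-178.8, -1.4, 3.0]
ft_force: [-0.0, -0.7, 0.3]
finger_gap: 36.0
```

Emit:
send_rows --dp '[[0,0,0],[0,0,0],[0,0,0],[0,0,0],[0,0,0]]' --rot '[[0,0,0],[0,0,0],[0,0,0],[0,0,0],[0,0,0]]' --jaw 6 --force 35

```text
time: 14.45
tool_pos: [453.8, -264.1, 48.3]
tcp_rot: [-178.9, -1.5, 3.0]
ft_force: [-1.4, -0.1, 4.2]
finger_gap: 10.8
```

Emit:
send_rows --dp '[[0,0,3],[0,0,8],[0,0,15],[0,0,25],[0,0,40]]' --rot '[[0,0,0],[0,0,0],[0,0,0],[0,0,0],[0,0,0]]'

```text
time: 15.08
tool_pos: [453.4, -263.8, 88.7]
tcp_rot: [-178.8, -1.4, 3.0]
ft_force: [0.6, -0.3, -0.5]
finger_gap: 10.9
```

```bash
python3 -c "
from h import *
view('11',(200,380,270,430))"
```

```text
15.075 [ 453.4  -263.82   88.66] [ 0.57 -0.26 -0.53] 10.874310606673841
```

View pics/v11.png

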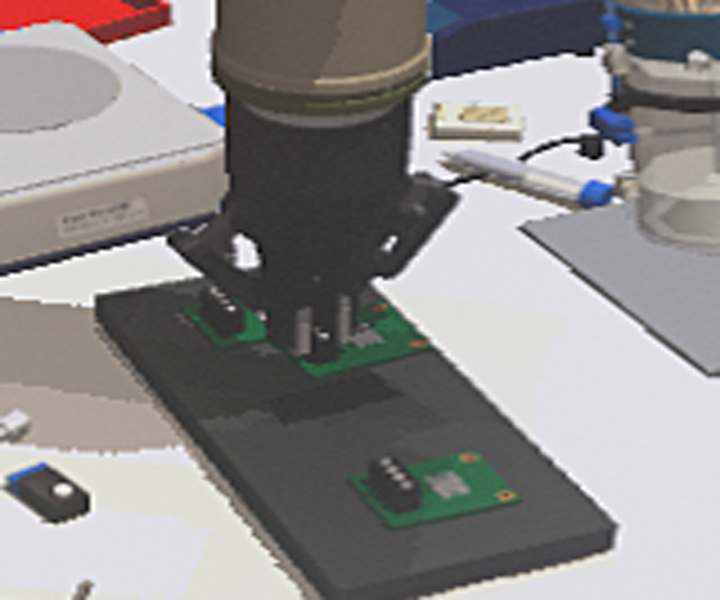

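Emit:
send_rows --dp '[[0,0,25],[0,5,55],[5,30,75],[10,70,80],[15,115,80]]' --rot '[[0,0,0],[0,0,0],[0,0,0],[0,0,0],[0,0,0.03]]'

```text
time: 15.75
tool_pos: [469.3, -148.5, 169.7]
tcp_rot: [-178.9, -1.6, 4.6]
ft_force: [-0.1, 0.2, -0.5]
finger_gap: 10.8
```

Emit:
send_rows --dp '[[5,48,0],[10,96,0],[15,144,0],[20,192,0],[25,240,0]]' --rot '[[0,0,0.03],[0,0,0.05],[0,0,0.08],[0,0,0.1],[0,0,0.127]]'

```text
time: 16.38
tool_pos: [493.9, 92.7, 168.9]
tcp_rot: [-178.9, -1.5, 12.0]
ft_force: [0.9, -0.8, -0.6]
finger_gap: 10.8
```

Emit:
send_rows --dp '[[0,48,0],[1,94,0],[1.4,135,0],[1.4,160,0],[1.4,171,-15]]' --rot '[[0,0,0],[0,0,0],[0,0,0],[0,0,0],[0,0,0]]'

```text
time: 17.0
tool_pos: [496.0, 263.8, 154.5]
tcp_rot: [-178.8, -1.7, 12.1]
ft_force: [0.7, -0.1, -0.3]
finger_gap: 11.0
```

```bash
python3 -c "
from h import *
view('12',(80,260,180,400)); print(r.sense()['tcp_rot'])"
```

```text
17.0 [495.98 263.83 154.46] [ 0.69 -0.11 -0.29] 11.041143585915835
[-178.84968211   -1.37344148   12.03689873]
```

View pics/v12.png

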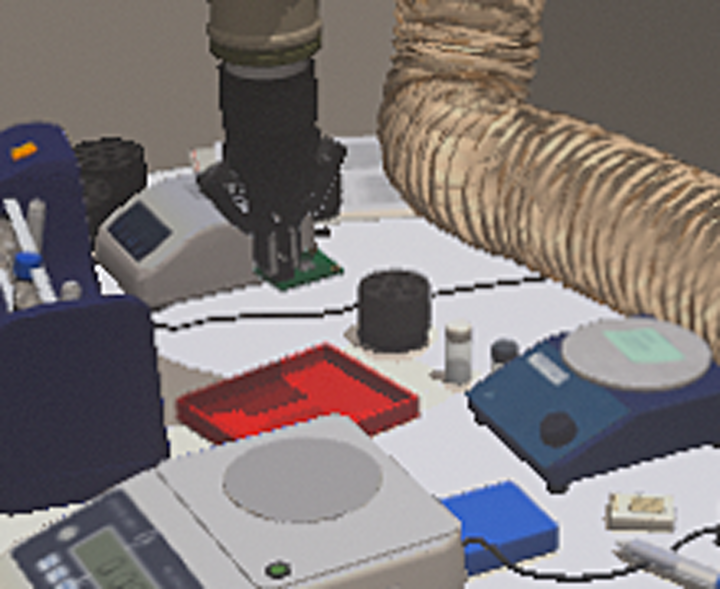

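Emit:
send_rows --dp '[[0,0,-25],[0,0,-55],[0,0,-85],[0,0,-105],[0,0,-115]]' --rot '[[0,0,0],[0,0,0],[0,0,0],[0,0,0],[0,0,0]]'

```text
time: 17.68
tool_pos: [493.8, 260.4, 35.9]
tcp_rot: [-178.9, -1.3, 11.9]
ft_force: [0.3, 0.4, 0.1]
finger_gap: 11.3
```

Emit:
send_rows --dp '[[0,0,-3],[0,0,-6],[0,0,-8],[0,0,-9],[0,0,-9]]' --rot '[[0,0,0],[0,0,0],[0,0,0],[0,0,0],[0,0,0]]'

```text
time: 18.3
tool_pos: [495.1, 262.1, 29.2]
tcp_rot: [-178.9, -1.5, 12.0]
ft_force: [-0.1, -0.2, -0.1]
finger_gap: 11.0
```

Emit:
send_rows --dp '[[0,0,-0.7],[0,0,-1.2],[0,0,-1.2]]' --rot '[[0,0,0],[0,0,0],[0,0,0]]'

```text
time: 18.68
tool_pos: [495.0, 262.0, 27.7]
tcp_rot: [-178.9, -1.4, 12.0]
ft_force: [0.4, -0.7, -0.1]
finger_gap: 11.0
```

Emit:
send_rows --dp '[[0,0,-0.5],[0,0,-0.8],[0,0,-0.8]]' --rot '[[0,0,0],[0,0,0],[0,0,0]]'

```text
time: 19.05
tool_pos: [495.0, 262.1, 27.3]
tcp_rot: [-178.9, -1.4, 12.0]
ft_force: [-2.9, -1.6, 6.1]
finger_gap: 10.8
```

Contact at the floor height; release.

Emit:
send_rows --dp '[[0,0,0.3],[0,0,0.3],[0,0,0.3],[0,0,0.3]]' --rot '[[0,0,0],[0,0,0],[0,0,0],[0,0,0]]' --jaw 30

```text
time: 19.55
tool_pos: [495.0, 262.0, 27.2]
tcp_rot: [-178.9, -1.4, 12.0]
ft_force: [0.4, -0.7, 0.6]
finger_gap: 30.0
```

Emit:
send_rows --dp '[[0,0,4],[0,0,15],[0,0,45],[0,0,90],[0,0,140]]' --rot '[[0,0,0],[0,0,0],[0,0,0],[0,0,0],[0,0,0]]'

```text
time: 20.18
tool_pos: [494.6, 261.9, 169.0]
tcp_rot: [-178.9, -1.4, 12.0]
ft_force: [0.9, 0.4, 1.1]
finger_gap: 29.9
```

Emit:
send_rows --dp '[[0,30,40],[-20,75,70],[-40,120,75],[-60,165,75],[-80,200,75]]' --rot '[[0,0,0],[0,0,0],[0,0,0],[0,0,0],[0,0,0]]'

```text
time: 20.8
tool_pos: [414.1, 463.8, 243.6]
tcp_rot: [-178.8, -1.5, 12.0]
ft_force: [0.8, -0.6, -0.2]
finger_gap: 29.9
```

```bash
python3 - <<'E'
from h import *
view('13',(150,360,200,430)); t=snap('top','t13'); boards(t); print(r.sense()['qd'])
E
```

```text
20.8 [414.12 463.79 243.59] [ 0.78 -0.58 -0.25] 29.867632754905255
px [164 239  23  29 301] rect [510.2 260. ] [56.3 41.6] 12.4 slope/z [0.028 0.043 9.531] block 0 [nan nan nan]
px [456 257  20  29 333] rect [ 468.6 -352.7] [41.  59.4] 87.2 slope/z [ 3.0000e-03 -1.0000e-03  2.9136e+01] block 88 [ 448.7 -350.6   46.8]
px [374 258  21  29 370] rect [ 468.6 -179.6] [42.2 58.7] 88.7 slope/z [ 9.0000e-03 -6.0000e-03  2.9002e+01] block 81 [ 449.8 -177.6   47. ]
[-3.36352508 -0.96988743  1.33403833 -1.81462543  0.12336486 -3.02297285]h.py:27: RuntimeWarning: Mean of empty slice.
  print('px',st[i],'rect',np.round(R[0],1),np.round(R[1],1),round(R[2],1),'slope/z',np.round(co,3),'block',len(t),np.round(t.mean(0),1))
  ret = um.true_divide(
```

View pics/v13.png

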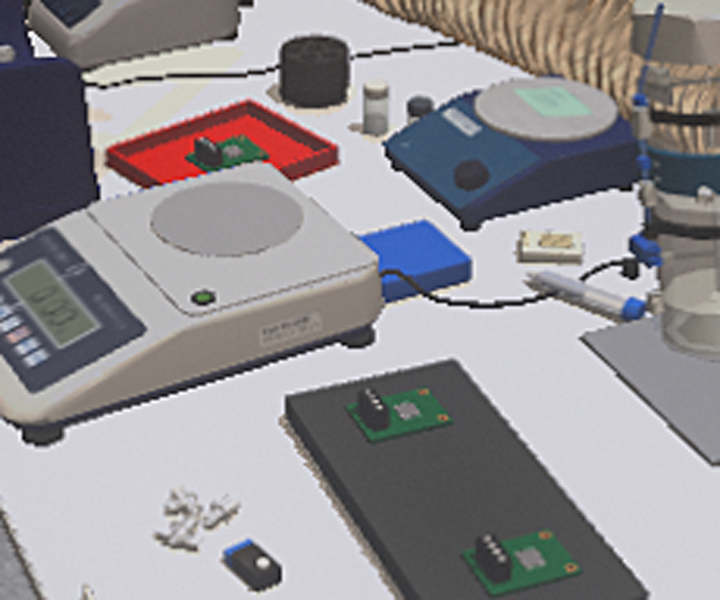

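View pics/t13.png

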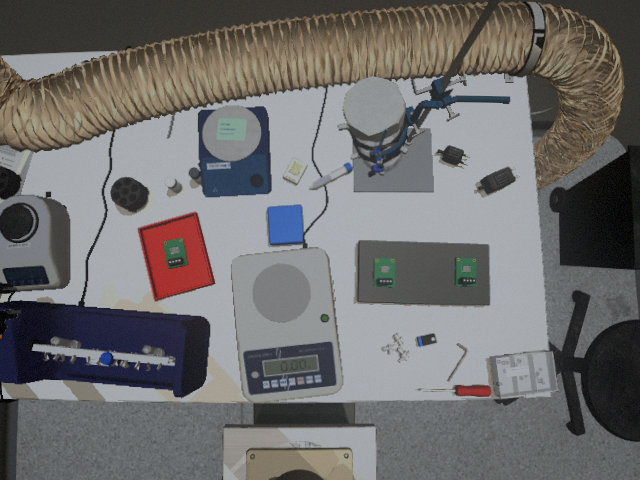

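Emit:
send_rows --dp '[[0,0,0],[0,0,0],[0,0,0]]' --rot '[[0,0,0],[0,0,0],[0,0,0]]'

```text
time: 21.28
tool_pos: [415.7, 461.1, 242.5]
tcp_rot: [-178.9, -1.5, 11.9]
ft_force: [0.1, -1.0, -0.0]
finger_gap: 30.0
```

```bash
python3 -c "
from h import *
print(job.hand_in())"
```

```text
the job is handed in; nothing more can be done
None
```

The warped board was the middle one. It is now in the red tray, the two flat boards lie on the granite, and I handed the job in at about 21 s.

- **Placing:** I moved the board from the blue rest onto the +y end of the plate and released it once it was resting on the granite. The last contact there measured about 12 N.
- **Finding the warped board:** The first top view already showed the middle board tilted, so I pressed its left free corner first. It went down about 4 mm with almost no force, then stood firm at 5–6 N, slightly over the suggested 5 N. The opposite corner lifted and the board tipped back when let go, all visible in the pictures.
- **Rejecting:** I lowered the middle board onto the tray floor, released it at first contact (about 6 N) and moved the arm clear.

**Last checks:** The final top view shows both remaining boards level on the plate, with slopes under 0.01 and upper faces at 29 mm. The warped board is well inside the tray, standing on three corners with its usual small tilt.

**Not checked:** I stopped at the first board that rocked, so I pressed neither the other two boards nor the middle board's right corner. That the other two are flat rests on the camera depth only.

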